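# Put the wheel sockets away and close the case

### The arm

A 7-joint arm with a two-finger parallel gripper is mounted at the origin on a cart in front of the work surface, level with it; the furniture and walls round the work are solid. World frame = base frame: x ahead of the robot, y to its left, z up, the work surface at z = 0. Lengths are in m, angles in rad, forces in N, time in s.
With the tool pointing down it reaches from about 0.425 to 0.95 m from the base axis. Payload 4.7 kg.
Tool frame: the origin (TCP) lies midway between the tips of the shut fingers; the grasp point (between the pads) lies bot.tcp_to_grasp behind it (bot.tcp_to_grasp is the distance from the TCP to the grasp point, in m); z points along the fingers, y is the line along which they close (so a half turn about z gives the same grasp; the last joint's range is limited). The gripper opens to 85 mm and grips with 20 to 120 N. Pads are 22 mm wide; open, the fingers measure 114 mm over their backs; the gripper's body (76 mm by 85 mm) begins 54 mm behind the grasp point. The pads swing forward as they close: fully open they stand 13 mm farther back than shut.
Start: joints at [1.121, 0.469, -0.049, 1.532, 0.024, 1.141, -0.082], TCP at [0.276, -0.616, 0.231] pointing down, gripper open.
Joint ranges: [-2.59, 2.59], [-0.33, 1.99], [-1.39, 1.29], [0.1, 2.45], [-1.04, 4.18], [0.21, 1.99], [-2.66, 2.66]. Speed limits (rad/s): [2.57, 2.57, 3.14, 3.14, 3.14, 3.14, 3.14].

### API

Orientations are given as a rotation vector (axis times angle).
In Python, from rig import bot gives the robot as it stands.
- The arm moves only by the tool send_rows, never from a script. Its argument "series" is a list of rows, each a list of 4 numbers: the shift along the tool's x, y, z in mm, then the turn about the tool's z in degrees. A call has 1 to 8 rows; each row shifts and turns the commanded pose from where the row before left it, along the tool's axes as they then stand; what a row does not reach is not made up. A row lasts 1/10 s, in which the tool goes at most 50 mm and 8.59 degrees, less where a joint would pass 70% of its speed; a pose out of reach is approached as far as the arm can. A call with a gripper value outside its range is refused whole. "gripper" is the closure, from 0 (fully open) to 1 (shut), set as the call begins (left out, the last holds). The fingers move at their own pace and stop on an object; the grip force is fixed at half the most. Time passes only in rows, so rows that do not move let the fingers close. It gives the time, the measured TCP pose, the force, the opening and the grip force at its end, in the units of the state.
- bot.sense(): the state, without advancing time (a new reading comes with each control period).
- bot.snapshot(name): name is "scene" or "top"; returns a dict with "pixels" (384x512x3 uint8, red, green, blue), "z_map" (384x512 float32, m along the optical axis (not along the pixel's ray), 0 where there is no reading), "fovy" (degrees; the focal length in pixels is half the picture's height over the tangent of half this angle, whatever the lens; pixels are square), "cx", "cy" (the principal point, pixels), "position" and "rotation" of the camera in the world. Camera axes: x right, y down, z forward; pixel columns grow to the right and rows downward; lengths in m; the calibration is good to about 2 mm. A picture is of the moment at which its call begins.
- bot.finish_job(): hands the job in; it is judged then, once.
The state is a dict: "time": time; "joint_positions": joint angles; "qvel": joint speeds; "joint_torque": joint torques, N m; "ee_pos": TCP position; "tcp_rot": TCP orientation; "force": force on the tool from outside, world axes, zero at the start; "ft_torque": the same for the moment, N m; "finger_gap": finger opening in m; "gripper_force": force on a finger pad.
Only numpy, scipy, OpenCV 4.12 (cv2) and the standard library are available. Lean on these libraries where they do the work, as an engineer would, in place of code of your own. Each camera call takes 0.05 s, during which the arm holds its last target. There are 200 camera calls.

### The job

Pack the three wheel-nut sockets for the road: move them one by one from the wooden rack into the carrying case, laying each (not dropping it) in the saddle of its own colour. Then close the case with the loose grey cover: tilt it, tuck one long edge under the lip at the back of the case, and lower the front until the cover lies flat in its recess inside the rim, and let go.

Things in the scene. Friction and masses are not known exactly. Their poses are not given: they have to be found in the camera images.
- socket_blue: 17 mm wheel-nut impact socket, dark steel with a blue plastic sleeve: a cylinder 26 mm in diameter, 84 mm long, about 0.24 kg, lying level in a notch of the wooden rack; which notch changes. Origin at its centre, on its axis; its x axis runs along the cylinder.
- socket_yellow: 19 mm wheel-nut impact socket, dark steel with a yellow plastic sleeve: a cylinder 28.5 mm in diameter, 84 mm long, about 0.24 kg, lying level in a notch of the wooden rack; which notch changes. Origin at its centre, on its axis; its x axis runs along the cylinder.
- socket_red: 21 mm wheel-nut impact socket, dark steel with a red plastic sleeve: a cylinder 31 mm in diameter, 84 mm long, about 0.24 kg, lying level in a notch of the wooden rack; which notch changes. Origin at its centre, on its axis; its x axis runs along the cylinder.
- saddle_blue: blue plastic saddle fixed on the case's floor, the place for the blue socket (either way round); its place in the row changes. Origin at the centre of its underside, x along the lying socket. Two V cradles 12 mm wide stand at x = -32 and +32 mm, free between for fingers; the V is 40 mm wide at its top, 28 mm up. A seated socket's axis lies 26 mm above the origin.
- saddle_yellow: yellow plastic saddle fixed on the case's floor, the place for the yellow socket (either way round); its place in the row changes. Origin at the centre of its underside, x along the lying socket. Two V cradles 12 mm wide stand at x = -32 and +32 mm, free between for fingers; the V is 40 mm wide at its top, 28 mm up. A seated socket's axis lies 28 mm above the origin.
- saddle_red: red plastic saddle fixed on the case's floor, the place for the red socket (either way round); its place in the row changes. Origin at the centre of its underside, x along the lying socket. Two V cradles 12 mm wide stand at x = -32 and +32 mm, free between for fingers; the V is 40 mm wide at its top, 28 mm up. A seated socket's axis lies 30 mm above the origin.
- case: black open case, fixed, 144 x 242 mm; origin centre of underside, +x to its back, y along the row of saddles (68 mm apart), floor 5 mm up. Cover recess x -66 to 66, y -116 to 116 mm; front and back ledges 54 mm up carry the cover. Front rim and end walls 65 mm high. Grey lip along the whole back overhangs the recess from x = 46 to 66 mm, underside 68, top 73 mm up.
- rack: wooden rack, fixed: plywood base 116 x 214 x 10 mm, origin at the centre of its underside, x along the lying sockets, y along the row. Two notched rails 14 mm wide at x = -32 and +32 mm, free between for fingers; notches 38 mm wide, 68 mm apart, floor 20 mm and tooth tops 34 mm above the origin.
- cover: loose grey cover plate, 122 x 222 x 4 mm, 0.18 kg, flat on the bench, same either way round. Origin centre of underside, x along its short side. Black bar handle along y over its middle: 14 mm thick, 92 mm long, 20 to 34 mm above the origin, on posts at y = -37 and +37 mm, open between. Longer in x than the opening before the case's lip: goes in only tilted, the edge under the lip first.
Mind the look-alikes: they are no part of the job. What is shaped like the socket_red but pink or white is not meant.

How it is judged:
By the outcome, as a careful person would: the job done as asked, in the order asked, and still so for the second after the job is handed in, with the robot touching nothing.
It also fails if it takes over 112 s, if anything falls off the work surface, if the arm or the gripper's body presses on something with over 40 N, if the wrist force passes 120 N, or if a joint passes its speed limit or range.

## Working session

There is one attempt and no reset: what is moved stays moved. The work goes in short steps, Python scripts to look and compute and a tool call to move; the robot and the scene stay as the last step left them, time stands still between calls to the robot, and variables do not carry over. Pictures are saved under pics/ and viewed, at most 14 in all, crops included, and the job is handed in when it is done.

Besides the shell and the picture viewer there is one more tool, called after ">>>" by a JSON object that holds its "fn" and its "kwargs". send_rows: Moves the arm, as the interface text tells. Its arguments: {"type":"object","properties":{"series":{"type":"array","items":{"type":"array","items":{"type":"number"}}},"gripper":{"type":"number"}},"required":["series"]}

```bash
ls; mkdir -p pics; cat > h.py <<'E'
import numpy as np, cv2
from rig import bot
def snap(name):
    s=bot.snapshot(name); p=s["pixels"]; f=p.shape[0]/2/np.tan(np.radians(s["fovy"])/2); s["f"]=f
    s["R"]=np.array(s["rotation"]).reshape(3,3); s["t"]=np.array(s["position"]); return s
def cloud(s):
    z=s["z_map"]; v,u=np.mgrid[:z.shape[0],:z.shape[1]]
    c=np.stack([(u-s["cx"])/s["f"]*z,(v-s["cy"])/s["f"]*z,z],-1)
    return c@s["R"].T+s["t"]
def ray(s,u,v,h):
    d=s["R"]@np.array([(u-s["cx"])/s["f"],(v-s["cy"])/s["f"],1]); return s["t"]+d*(h-s["t"][2])/d[2]
def save(n,p,k=1): cv2.imwrite(f"pics/{n}.png",cv2.resize(p[:,:,::-1],None,fx=k,fy=k,interpolation=cv2.INTER_CUBIC))
E
python3 - <<'E'
from h import *
for n in("scene","top"):
    s=snap(n); save(n+"0",s["pixels"],1.5); print(n,s["t"],s["R"].round(3),s["fovy"],s["cx"],s["cy"])
print(bot.sense(),bot.tcp_to_grasp)
E
```

```text
picsTraceback (most recent call last):
  File "<stdin>", line 3, in <module>
  File "h.py", line 5, in snap
    s["R"]=np.array(s["rotation"]).reshape(3,3); s["t"]=np.array(s["position"]); return s
           ~~~~~~~~~~~~~~~~~~~~~~~~~~~~~~~^^^^^
ValueError: cannot reshape array of size 3 into shape (3,3)
```

```bash
sed -i 's/np.array(s\["rotation"\]).reshape(3,3)/cv2.Rodrigues(np.array(s["rotation"],float))[0]/' h.py
python3 - <<'E'
from h import *
for n in("scene","top"):
    s=snap(n); save(n+"0",s["pixels"],1.5); print(n,s["t"],s["R"].round(3),s["fovy"],s["cx"],s["cy"])
print(bot.sense(),bot.tcp_to_grasp)
E
```

```text
scene [-0.25265821  0.45600137  1.01020519] [[-0.434 -0.665  0.608]
 [-0.901  0.323 -0.29 ]
 [-0.004 -0.674 -0.739]] 49.04907336301539 247.6697646912254 200.30909979430652
top [0.42972752 0.06455155 1.17782507] [[ 0.024 -0.994  0.111]
 [-1.    -0.023  0.005]
 [-0.003 -0.111 -0.994]] 53.50177791791509 257.6527141166362 189.32593647097877
{'time': 0.15, 'joint_positions': array([ 1.12108628,  0.4692951 , -0.04859132,  1.533399  ,  0.02411337,
        1.1410068 , -0.08230593]), 'qvel': array([-0.00014902, -0.0026905 ,  0.00066174, -0.00241183,  0.00107557,
       -0.00086107,  0.00160668]), 'joint_torque': array([ 7.59346567e-04, -5.10763550e+01, -4.66230302e-02, -2.37975615e+01,
        1.07265110e-02,  5.45149684e-03, -1.85109315e-05]), 'ee_pos': array([ 0.27556968, -0.61570648,  0.23048493]), 'tcp_rot': array([-3.07085983e+00, -6.55865589e-01,  5.92477765e-04]), 'force': array([0.20015572, 0.37457592, 0.31627887]), 'ft_torque': array([-0.00485794,  0.02285376,  0.01397092]), 'gripper_force': 0.0, 'finger_gap': 0.08519671479924557} 0.0187
```

View pics/scene0.png

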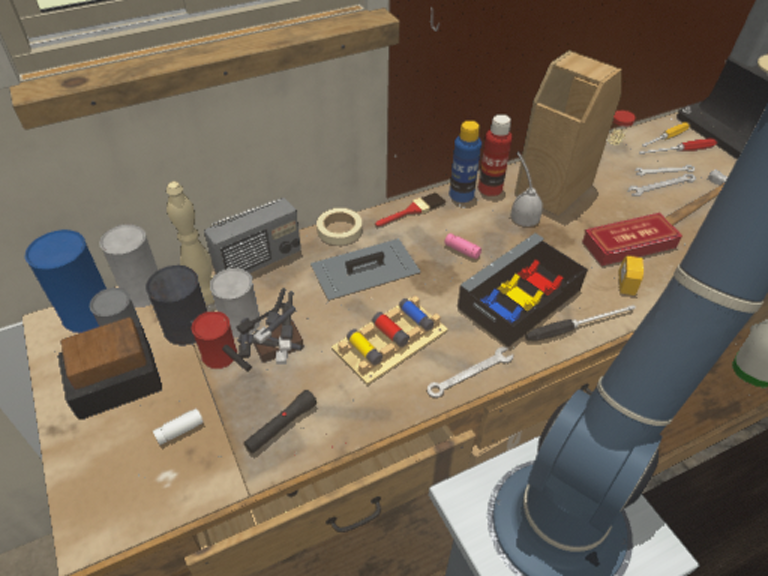

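View pics/top0.png

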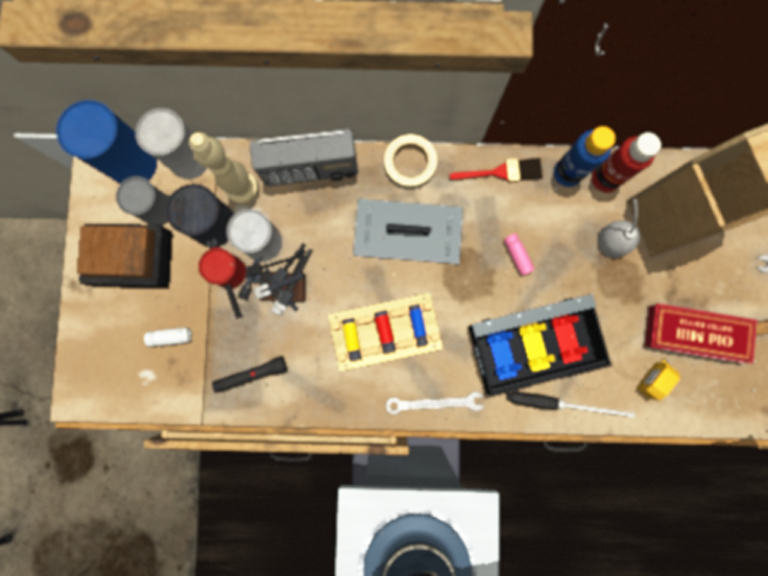

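The scene shows the rack at full-size px ~(385,332) in the top view with yellow, red and blue sockets. The case is at ~(540,347) with saddles blue, yellow, red, and the cover is at ~(408,231). The look-alikes are the pink one (518,255) and the white one (167,337), both lying loose on the bench; the meant ones are the three in the rack.

```bash
cat > m.py <<'E'
from h import *
def meas(s,box,zlo,zhi,col=None,k=60):
    """points in top-picture box (u0,v0,u1,v1) with height/colour -> components in world xy"""
    P=cloud(s); m=(P[...,2]>zlo)&(P[...,2]<zhi)&(s["z_map"]>0)
    u0,v0,u1,v1=box; b=np.zeros(m.shape,bool); b[v0:v1,u0:u1]=1; m&=b
    if col is not None:
        h=cv2.cvtColor(s["pixels"],cv2.COLOR_RGB2HSV); H,S,V=[h[...,i].astype(int) for i in range(3)]
        c={"red":((H<8)|(H>172))&(S>150),"yellow":(H>20)&(H<35)&(S>170),"blue":(H>100)&(H<125)&(S>140)}[col]; m&=c&(V>70)
    n,l,st,ce=cv2.connectedComponentsWithStats(m.astype(np.uint8))
    out=[]
    for i in range(1,n):
        if st[i,4]<k: continue
        Q=P[l==i]; r=cv2.minAreaRect((Q[:,:2]*1000).astype(np.float32))
        out.append((ce[i].round(1),st[i,4],np.round(r[0],1),np.round(r[1],1),round(r[2],1),np.round(np.percentile(Q[:,2],[5,50,95])*1000,1)))
    return out
def show(t,o):
    print(t)
    for a in o: print("  ",*a)
E
python3 - <<'E'
from m import *
s=snap("top"); s2=snap("scene")
rb=(205,185,305,258); cb=(300,185,420,275); vb=(225,125,320,185)
show("bench",meas(s,(330,240,300,250) if 0 else (160,265,230,280),-.02,.02))
show("sockets",meas(s,rb,.038,.07)); show("rackbase",meas(s,rb,.005,.07,k=300))
for c in("blue","yellow","red"): show("sock "+c,meas(s,rb,.03,.07,c,20)); show("saddle "+c,meas(s,cb,.008,.06,c,20))
show("case",meas(s,cb,.055,.09)); show("caseall",meas(s,cb,.004,.09,k=300)); show("lip",meas(s,cb,.0695,.09,k=50))
show("cover",meas(s,vb,.002,.06,k=300)); show("bar",meas(s,vb,.02,.06))
p=np.vstack([cv2.resize(s["pixels"][115:275,200:420][:,:,::-1],None,fx=2.6,fy=2.6,interpolation=2)]); cv2.imwrite("pics/crop1.png",p)
E
```

```text
bench
   [194.5 272. ] 1047 [303.8 257.3] [ 42.8 211. ] 1.4 [-5.2 -1.4  2.5]
sockets
   [278.4 216.2] 203 [477.1   6.8] [83.3 23.7] 13.3 [39.1 43.4 48.2]
   [256.  220.5] 271 [462.8  73.2] [83.6 29.7] 15.5 [39.6 47.4 51.8]
   [234. 226.] 240 [446.1 137.9] [83.5 26.2] 12.4 [39.4 45.4 49.2]
rackbase
   [256.2 221. ] 2607 [463.6  73.3] [117.6 213.9] 13.7 [ 6.7 12.6 48.5]
sock blue
   [278.1 214.7] 118 [481.6   8.1] [54.6 19.4] 11.8 [40.  44.2 48.5]
saddle blue
   [333.  227.5] 129 [ 443.9 -157.6] [48.5 49. ] 1.2 [ 8.3 12.6 34.6]
   [337.4 244.9] 142 [ 395.6 -174. ] [49.2 44.8] 83.2 [ 8.2 12.8 33.2]
sock yellow
   [233.8 224.1] 149 [450.6 139.1] [53.4 23.8] 12.0 [41.  45.5 49.3]
saddle yellow
   [354.3 221.7] 131 [ 469.2 -229.5] [41.6 58.7] 31.6 [ 8.3 13.4 32.9]
   [359.5 238.2] 127 [ 419.4 -242.6] [46.5 53.2] 71.9 [ 8.3 13.5 33.6]
sock red
   [255.7 219. ] 160 [466.8  74.4] [54.9 25.9] 14.3 [43.8 48.1 52.5]
saddle red
   [378.3 224.9] 271 [ 458.1 -301.5] [92.1 57.8] 13.7 [ 8.3 13.2 32.5]
case
   [358.7 220.5] 1126 [ 442.9 -230.9] [144.1 244.9] 15.5 [57.7 71.3 75.8]
caseall
   [359.8 233.5] 4280 [ 412.  -244.2] [235.6 275. ] 8.3 [ 4.8 22.3 74. ]
lip
   [355.4 209.9] 705 [ 499.5 -214.9] [ 25.9 240.5] 15.3 [70.1 73.  76.3]
cover
   [272.  154.1] 2070 [671.8  27. ] [231.2 129.1] 85.1 [ 2.3  4.5 30.9]
bar
   [271.7 152.2] 151 [673.5  30.9] [89.8 14.5] 86.0 [26.3 32.6 36.8]
```

View pics/crop1.png

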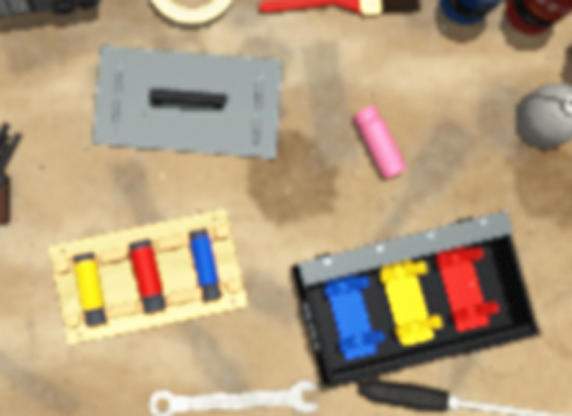

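The crop confirms the three sockets in the rack (yellow (88,288), red (147,277) and blue (205,265) in the crop). It also shows the saddles in the case ordered blue, yellow, red from left to right. The sizes agree with the ones given (83×24–30, 144×245, 231×129 mm). I'll refine the saddles and write a move calculator.

```bash
cat >> m.py <<'E'
def to(x,y,z,yaw,q=None):
    """mm, deg: prints turn to make first and then the shift in the tool axes after that turn"""
    q=q or bot.sense(); R=cv2.Rodrigues(np.array(q["tcp_rot"]))[0]; a=np.degrees(np.arctan2(R[1,0],R[0,0]))
    d=np.array([x,y,z])-q["ee_pos"]*1000; t=np.radians(yaw); X=np.array([np.cos(t),np.sin(t),0]); Y=np.array([np.sin(t),-np.cos(t),0])
    print("to",(x,y,z,yaw),"turn",round((a-yaw+180)%360-180,1),"shift",np.round([d@X,d@Y,-d[2]],1),"tilt",round(np.degrees(np.arccos(-R[2,2])),2))
E
python3 - <<'E'
from m import *
t=np.radians(15.4); X=np.array([np.cos(t),np.sin(t)]); Y=np.array([-X[1],X[0]]); C=np.array([442.9,-230.9])
for n in("top","scene"):
    s=snap(n); P=cloud(s); h=cv2.cvtColor(s["pixels"],cv2.COLOR_RGB2HSV).astype(int); H,S,V=h[...,0],h[...,1],h[...,2]
    l=(P[...,:2]*1000-C); a=l@X; b=l@Y; z=P[...,2]*1000
    for c,m in{"blue":(H>100)&(H<125)&(S>140),"yellow":(H>20)&(H<35)&(S>170),"red":((H<8)|(H>172))&(S>150)}.items():
        k=m&(abs(a)<60)&(abs(b)<112)&(z>5)&(z<45)&(V>70); hi=k&(z>26)
        for e in(-1,1):
            g=hi&(a*e>18); print(n,c,e,g.sum(),"x",np.percentile(a[g],[5,95]).round(),"y",np.percentile(b[g],[5,95]).round(), np.percentile(b[g],[5,95]).mean().round(1))
    for nm,g in(("front rim",(a<-58)&(a>-80)&(abs(b)<90)&(z>57)),("lip",(a>40)&(a<85)&(abs(b)<90)&(z>68)),("ends",(abs(a)<40)&(abs(b)>110)&(abs(b)<135)&(z>57)),("ledge front",(a<-30)&(a>-66)&(abs(b)<90)&(z>48)&(z<58))):
        print(n,nm,g.sum(),np.percentile(a[g],[3,97]).round(1),np.percentile(b[g],[3,97]).round(1),np.median(z[g]).round(1))
to(478,7,150,13.4)
E
```

```text
top blue -1 37 x [-37. -26.] y [44. 92.] 68.1
top blue 1 33 x [27. 37.] y [45. 91.] 68.1
top yellow -1 35 x [-37. -26.] y [-23.  23.] 0.2
top yellow 1 37 x [27. 37.] y [-23.  24.] 0.2
top red -1 34 x [-37. -27.] y [-92. -44.] -68.2
top red 1 29 x [27. 37.] y [-90. -45.] -67.5
top front rim 101 [-72. -62.] [-86.5  86.5] 63.7
top lip 549 [46.7 71.1] [-83.8  84.3] 72.7
top ends 122 [-38.7  36.9] [-120.   120.8] 64.0
top ledge front 183 [-65.8 -57.8] [-85.5  84.4] 54.2
scene blue -1 16 x [-35. -25.] y [45. 91.] 68.1
scene blue 1 14 x [28. 39.] y [46. 91.] 68.3
scene yellow -1 25 x [-36. -26.] y [-21.  26.] 2.6
scene yellow 1 26 x [27. 39.] y [-20.  26.] 2.7
scene red -1 25 x [-36. -25.] y [-89. -43.] -66.4
scene red 1 24 x [27. 40.] y [-91. -43.] -66.9
scene front rim 80 [-70.5 -64.2] [-87.2  86. ] 63.7
scene lip 337 [47.5 72.6] [-83.7  85.6] 73.0
scene ends 134 [-37.4  38. ] [-119.2  123.6] 62.4
scene ledge front 78 [-65.2 -55.5] [-79.4  73.7] 53.6
to (478, 7, 150, 13.4) turn 10.7 shift [ 341.2 -559.2   81.1] tilt 0.02
```

>>> {"fn": "send_rows", "kwargs": {"series": [[0,0,0,5.4],[0,0,0,5.4]], "gripper": 0.43}}

```text
time: 0.55
ee_pos: [0.2757, -0.6161, 0.2312]
tcp_rot: [-3.121, -0.358, -0.0]
force: [-0.4, 0.3, -0.0]
finger_gap: 0.0589
gripper_force: 0.0
```

>>> {"fn": "send_rows", "kwargs": {"series": [[21,-35,0,0],[21,-35,0,0],[21,-35,0,0],[21,-35,0,0],[21,-35,0,0],[21,-35,0,0],[21,-35,0,0],[21,-35,0,0]]}}

```text
time: 1.35
ee_pos: [0.3751, -0.3034, 0.2316]
tcp_rot: [3.12, 0.364, 0.001]
force: [1.2, -0.0, -0.6]
finger_gap: 0.0486
gripper_force: 0.0
```

>>> {"fn": "send_rows", "kwargs": {"series": [[21,-35,0,0],[21,-35,0,0],[21,-35,0,0],[21,-35,0,0],[21,-35,0,0],[21,-35,0,0],[21,-35,0,0],[0,0,0,0]]}}

```text
time: 2.15
ee_pos: [0.4628, -0.0267, 0.232]
tcp_rot: [-3.116, -0.379, -0.004]
force: [-0.6, -0.5, 0.5]
finger_gap: 0.0487
gripper_force: 0.0
```

```bash
python3 -c "
from m import *
to(478,7,80,13.4); print(bot.sense()['finger_gap'],bot.sense()['joint_positions'].round(2))"
```

```text
to (478, 7, 80, 13.4) turn 0.5 shift [ 22.6 -29.3 152. ] tilt 0.19
0.04874520446689746 [ 0.34  0.15 -0.41  2.    0.07  1.01 -1.43]
```

>>> {"fn": "send_rows", "kwargs": {"series": [[11,-15,25,0.5],[11.6,-14.3,30,0],[0,0,30,0],[0,0,30,0],[0,0,25,0],[0,0,12,0],[0,0,0,0]]}}

```text
time: 2.85
ee_pos: [0.4758, 0.0004, 0.0781]
tcp_rot: [-3.122, -0.35, 0.005]
force: [-0.6, -0.5, -0.1]
finger_gap: 0.0484
gripper_force: 0.0
```

```bash
python3 -c "
from m import *
to(478,7,17,13.4)
s=snap('scene'); save('c2',s['pixels'][180:280,200:330],5)"
```

```text
to (478, 7, 17, 13.4) turn -0.6 shift [ 3.6 -5.9 61.1] tilt 0.18
```

View pics/c2.png

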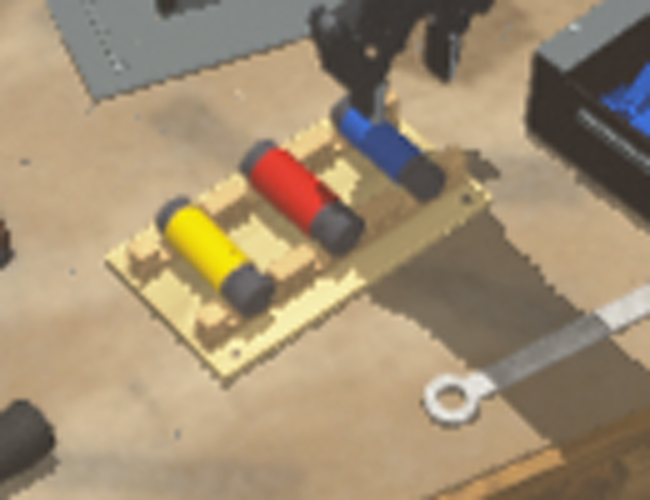

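The gripper's open fingers straddle above the blue socket (crop px ~385,150), the nearest one to the case. Correcting by 4/−6 mm and descending.

>>> {"fn": "send_rows", "kwargs": {"series": [[3.6,-6,0,-0.6],[0,0,20,0],[0,0,20,0],[0,0,14,0],[0,0,7,0],[0,0,0,0]]}}

```text
time: 3.5
ee_pos: [0.4794, 0.0079, 0.0186]
tcp_rot: [3.12, 0.368, 0.001]
force: [0.2, -0.6, 1.2]
finger_gap: 0.0487
gripper_force: 0.0
```

>>> {"fn": "send_rows", "kwargs": {"series": [[0,0,0,0],[0,0,0,0],[0,0,0,0],[0,0,0,0],[0,0,0,0],[0,0,0,0]], "gripper": 1}}

```text
time: 4.1
ee_pos: [0.4801, 0.0074, 0.0195]
tcp_rot: [3.12, 0.366, 0.004]
force: [-0.8, -0.2, 5.9]
finger_gap: 0.0243
gripper_force: 58.7
```

>>> {"fn": "send_rows", "kwargs": {"series": [[0,0,-8,0],[0,0,-25,0],[0,0,-35,0],[0,0,-32,0],[0,0,0,0]]}}

```text
time: 4.6
ee_pos: [0.4817, 0.008, 0.1224]
tcp_rot: [3.119, 0.366, 0.014]
force: [0.8, 0.7, -3.9]
finger_gap: 0.0239
gripper_force: 59.5
```

```bash
python3 -c "
from m import *
q=bot.sense();print(q['finger_gap'],q['force'].round(1)); to(425,-165,120,15.4)"
```

```text
0.023938916705210884 [ 0.8  0.7 -3.9]
to (425, -165, 120, 15.4) turn -2.0 shift [-100.7  151.7    2.4] tilt 0.5
```

>>> {"fn": "send_rows", "kwargs": {"series": [[0,0,0,-2],[-20,30,0,0],[-20,30,0,0],[-20,30,0,0],[-20,30,0,0],[-20.7,31.7,0,0],[0,0,0,0],[0,0,0,0]]}}

```text
time: 5.4
ee_pos: [0.4211, -0.1658, 0.1175]
tcp_rot: [-3.113, -0.417, 0.003]
force: [0.6, 0.2, -3.4]
finger_gap: 0.0239
gripper_force: 59.6
```

```bash
python3 -c "
from m import *
to(425,-165,19,15.4)"
```

```text
to (425, -165, 19, 15.4) turn -0.1 shift [ 4.   0.3 98.5] tilt 0.11
```

>>> {"fn": "send_rows", "kwargs": {"series": [[4,0,20,0],[0,0,30,0],[0,0,25,0],[0,0,14,0],[0,0,4,0],[0,0,0,0],[0,0,0,0]]}}

```text
time: 6.1
ee_pos: [0.4269, -0.1638, 0.0259]
tcp_rot: [3.113, 0.423, 0.002]
force: [-0.0, 0.1, -2.7]
finger_gap: 0.0241
gripper_force: 59.7
```

```bash
python3 -c "
from m import *
to(425,-165,18,15.4); print(bot.sense()['force'])"
```

```text
to (425, -165, 18, 15.4) turn 0.1 shift [-2.1  0.7  7.9] tilt 0.07
[-0.01520506  0.14398967 -2.67117491]
```

>>> {"fn": "send_rows", "kwargs": {"series": [[-2,0.7,3,0],[0,0,2,0],[0,0,1.5,0],[0,0,0,0]]}}

```text
time: 6.5
ee_pos: [0.4244, -0.1656, 0.0189]
tcp_rot: [3.113, 0.421, 0.0]
force: [0.4, 0.0, -2.5]
finger_gap: 0.0235
gripper_force: 59.8
```

>>> {"fn": "send_rows", "kwargs": {"series": [[0,0,1,0],[0,0,0,0]]}}

```text
time: 6.7
ee_pos: [0.4245, -0.1653, 0.0184]
tcp_rot: [3.113, 0.422, 0.0]
force: [-2.3, 1.8, 4.3]
finger_gap: 0.0244
gripper_force: 60.6
```

>>> {"fn": "send_rows", "kwargs": {"series": [[0,0,0.6,0],[0,0,0,0]]}}

```text
time: 6.9
ee_pos: [0.4245, -0.1652, 0.0181]
tcp_rot: [3.113, 0.422, -0.0]
force: [-3.1, 2.4, 9.9]
finger_gap: 0.0238
gripper_force: 61.2
```

Seated, with about 10 N contact force. Opening partway and rising.

>>> {"fn": "send_rows", "kwargs": {"series": [[0,0,0,0],[0,0,0,0],[0,0,0,0],[0,0,0,0]], "gripper": 0.45}}

```text
time: 7.3
ee_pos: [0.4254, -0.1668, 0.0177]
tcp_rot: [3.112, 0.419, 0.003]
force: [1.5, -5.2, 2.9]
finger_gap: 0.0469
gripper_force: 2.6
```

>>> {"fn": "send_rows", "kwargs": {"series": [[0,0,-15,0],[0,0,-30,0],[0,0,-35,0],[0,0,-20,0],[0,0,0,0]]}}

```text
time: 7.8
ee_pos: [0.4258, -0.1654, 0.1194]
tcp_rot: [3.111, 0.422, 0.007]
force: [0.1, 0.2, 0.1]
finger_gap: 0.0472
gripper_force: 0.0
```

```bash
python3 -c "
from m import *
to(463,73.5,90,13.4)
s=snap('scene');save('c3',s['pixels'][140:240,290:410],5)"
```

```text
to (463, 73.5, 90, 13.4) turn 2.0 shift [  91.5 -223.8   29.4] tilt 0.27
```

View pics/c3.png

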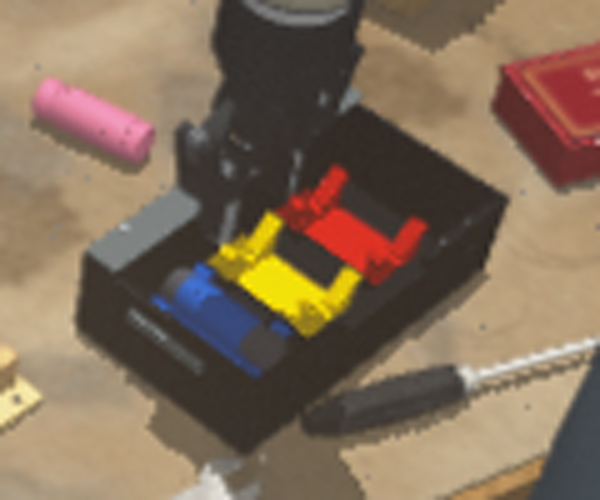

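The blue socket lies in its saddle (crop px ~225,320). Next is red, the middle notch. The pink and white ones lie loose on the bench and are not meant.

>>> {"fn": "send_rows", "kwargs": {"series": [[0,0,0,2],[15,-37,0,0],[15,-37,0,0],[15,-37,0,0],[15,-37,0,0],[15,-37,0,0],[16.5,-39,0,0],[0,0,30,0]]}}

```text
time: 8.65
ee_pos: [0.464, 0.081, 0.0886]
tcp_rot: [-3.114, -0.381, -0.012]
force: [0.8, -0.0, -0.2]
finger_gap: 0.0472
gripper_force: 0.0
```

>>> {"fn": "send_rows", "kwargs": {"series": [[0,0,0,0]]}}

```text
time: 8.75
ee_pos: [0.4576, 0.0743, 0.0834]
tcp_rot: [-3.119, -0.372, 0.015]
force: [-0.8, -0.2, -0.5]
finger_gap: 0.0471
gripper_force: 0.0
```

```bash
python3 -c "
from m import *
to(463,73.5,19,13.4);print(bot.sense()['finger_gap'])"
```

```text
to (463, 73.5, 19, 13.4) turn 0.2 shift [ 5.1  2.  64.4] tilt 0.55
0.04705744213758999
```

>>> {"fn": "send_rows", "kwargs": {"series": [[4,1,0,0],[0,0,0,0],[0,0,10,0],[0,0,0,0]]}}

```text
time: 9.15
ee_pos: [0.465, 0.0725, 0.0766]
tcp_rot: [3.12, 0.364, -0.002]
force: [-0.6, 0.5, 0.1]
finger_gap: 0.0472
gripper_force: 0.0
```

```bash
python3 -c "
from m import *
to(463,73.5,19,13.4);print(bot.sense()['finger_gap'])"
```

```text
to (463, 73.5, 19, 13.4) turn -0.1 shift [-1.7 -1.4 57.6] tilt 0.08
0.04715200078981576
```

>>> {"fn": "send_rows", "kwargs": {"series": [[-1.7,-1.4,17,0],[0,0,20,0],[0,0,14,0],[0,0,7,0],[0,0,0,0]]}}

```text
time: 9.65
ee_pos: [0.463, 0.0742, 0.0187]
tcp_rot: [3.12, 0.366, -0.002]
force: [-0.9, -0.6, -0.1]
finger_gap: 0.0469
gripper_force: 0.0
```

>>> {"fn": "send_rows", "kwargs": {"series": [[0,0,0,0],[0,0,0,0],[0,0,0,0],[0,0,0,0],[0,0,0,0]], "gripper": 1}}

```text
time: 10.15
ee_pos: [0.4641, 0.0745, 0.02]
tcp_rot: [3.12, 0.366, 0.002]
force: [-0.9, -0.1, 6.7]
finger_gap: 0.0293
gripper_force: 58.8
```

>>> {"fn": "send_rows", "kwargs": {"series": [[0,0,-8,0],[0,0,-25,0],[0,0,-35,0],[0,0,-32,0],[0,0,0,0],[0,0,0,0]]}}

```text
time: 10.75
ee_pos: [0.4634, 0.0742, 0.1195]
tcp_rot: [3.12, 0.366, 0.001]
force: [-0.3, -0.2, -2.8]
finger_gap: 0.0293
gripper_force: 59.4
```

```bash
python3 -c "
from m import *
q=bot.sense();print(q['finger_gap'],q['force'].round(1)); to(461,-296,120,15.4)"
```

```text
0.029288201003449164 [-0.3 -0.2 -2.8]
to (461, -296, 120, 15.4) turn -2.0 shift [-100.6  356.2   -0.5] tilt 0.05
```

>>> {"fn": "send_rows", "kwargs": {"series": [[0,0,0,-2],[-10,36,0,0],[-10,36,0,0],[-10,36,0,0],[-10,36,0,0],[-10,36,0,0],[-10,36,0,0],[-10,36,0,0]]}}

```text
time: 11.55
ee_pos: [0.4613, -0.1881, 0.1172]
tcp_rot: [-3.111, -0.421, 0.006]
force: [0.1, 0.1, -1.7]
finger_gap: 0.0292
gripper_force: 59.4
```

>>> {"fn": "send_rows", "kwargs": {"series": [[-10,36,0,0],[-10,36,0,0],[-10,32,0,0],[0,0,0,0],[0,0,0,0],[0,0,0,0]]}}

```text
time: 12.15
ee_pos: [0.4612, -0.2935, 0.1179]
tcp_rot: [-3.11, -0.424, 0.003]
force: [0.2, -0.6, -1.5]
finger_gap: 0.0297
gripper_force: 59.5
```

```bash
python3 -c "
from m import *
to(461,-296,20,15.4)"
```

```text
to (461, -296, 20, 15.4) turn 0.1 shift [-0.8  2.4 97.9] tilt 0.18
```

>>> {"fn": "send_rows", "kwargs": {"series": [[0,2,20,0],[0,0,30,0],[0,0,25,0],[0,0,14,0],[0,0,4,0],[0,0,0,0],[0,0,0,0]]}}

```text
time: 12.85
ee_pos: [0.4633, -0.2973, 0.0273]
tcp_rot: [3.112, 0.422, 0.003]
force: [0.6, 0.3, -1.1]
finger_gap: 0.029
gripper_force: 59.6
```

```bash
python3 -c "
from m import *
to(461,-296,20,15.4)"
```

```text
to (461, -296, 20, 15.4) turn 0.0 shift [-1.8 -1.9  7.3] tilt 0.12
```

>>> {"fn": "send_rows", "kwargs": {"series": [[-1.8,-1.9,3,0],[0,0,2,0],[0,0,1,0],[0,0,0,0]]}}

```text
time: 13.25
ee_pos: [0.4601, -0.2961, 0.0204]
tcp_rot: [3.113, 0.421, 0.0]
force: [-0.5, -0.0, -2.5]
finger_gap: 0.0292
gripper_force: 59.6
```

>>> {"fn": "send_rows", "kwargs": {"series": [[0,0,1,0],[0,0,0,0]]}}

```text
time: 13.45
ee_pos: [0.4603, -0.2963, 0.0201]
tcp_rot: [3.113, 0.419, 0.001]
force: [-1.3, 0.8, 4.7]
finger_gap: 0.0289
gripper_force: 60.3
```

>>> {"fn": "send_rows", "kwargs": {"series": [[0,0,0.6,0],[0,0,0,0]]}}

```text
time: 13.65
ee_pos: [0.4603, -0.2963, 0.02]
tcp_rot: [3.113, 0.419, 0.0]
force: [-2.9, 0.3, 8.7]
finger_gap: 0.0291
gripper_force: 60.6
```

>>> {"fn": "send_rows", "kwargs": {"series": [[0,0,0,0],[0,0,0,0],[0,0,0,0],[0,0,0,0]], "gripper": 0.48}}

```text
time: 14.05
ee_pos: [0.4603, -0.2959, 0.0186]
tcp_rot: [3.113, 0.421, 0.001]
force: [0.4, -0.2, 0.5]
finger_gap: 0.0441
gripper_force: 0.3
```

>>> {"fn": "send_rows", "kwargs": {"series": [[0,0,-15,0],[0,0,-30,0],[0,0,-35,0],[0,0,-20,0],[0,0,0,0],[0,0,0,0]]}}

```text
time: 14.65
ee_pos: [0.46, -0.2959, 0.1194]
tcp_rot: [3.112, 0.421, 0.001]
force: [-0.1, -0.3, -0.3]
finger_gap: 0.0442
gripper_force: 0.0
```

```bash
python3 -c "
from m import *
to(447,138.8,120,13.4)"
```

```text
to (447, 138.8, 120, 13.4) turn 2.0 shift [  88.1 -425.9   -0.6] tilt 0.06
```

>>> {"fn": "send_rows", "kwargs": {"series": [[0,0,0,2],[7,-35,0,0],[7,-35,0,0],[7,-35,0,0],[7,-35,0,0],[7,-35,0,0],[7,-35,0,0],[7,-35,0,0]]}}

```text
time: 15.45
ee_pos: [0.4496, -0.0448, 0.1176]
tcp_rot: [-3.12, -0.367, 0.004]
force: [1.2, -0.0, 0.7]
finger_gap: 0.0441
gripper_force: 0.0
```

>>> {"fn": "send_rows", "kwargs": {"series": [[7,-35,0,0],[8,-35,0,0],[8,-35,0,0],[8,-35,0,0],[8,-38,0,0],[0,0,0,0],[0,0,0,0],[0,0,0,0]]}}

```text
time: 16.25
ee_pos: [0.4469, 0.1347, 0.1178]
tcp_rot: [3.119, 0.365, -0.003]
force: [0.3, -0.3, 0.8]
finger_gap: 0.0444
gripper_force: 0.0
```

```bash
python3 -c "
from m import *
to(447,138.8,19,13.4); b=(205,185,305,258); s=snap('top')
show('s',meas(s,b,.038,.07,k=20)); show('blue',meas(s,(300,185,420,275),.036,.056,'blue',20)); show('red',meas(s,(300,185,420,275),.036,.056,'red',20))"
```

```text
to (447, 138.8, 19, 13.4) turn -0.1 shift [ 1.  -4.  98.8] tilt 0.14
s
blue
   [336.  235.1] 147 [ 426.1 -164.8] [55.1 24.4] 15.5 [37.1 42.2 45.9]
red
   [379.9 223.6] 201 [ 464.2 -295.2] [61.2 34.7] 11.6 [38.2 46.8 52.4]
```

>>> {"fn": "send_rows", "kwargs": {"series": [[1,-4,20,0],[0,0,25,0],[0,0,25,0],[0,0,8,0],[0,0,0,0],[0,0,0,0]]}}

```text
time: 16.9
ee_pos: [0.4482, 0.1399, 0.0412]
tcp_rot: [-3.12, -0.365, -0.002]
force: [0.1, 0.0, 0.9]
finger_gap: 0.0445
gripper_force: 0.0
```

```bash
python3 -c "
from m import *
to(447,138.8,18.5,13.4)"
```

```text
to (447, 138.8, 18.5, 13.4) turn -0.0 shift [-1.4  0.8 22.7] tilt 0.06
```

>>> {"fn": "send_rows", "kwargs": {"series": [[-1,0.8,10,0],[0,0,9,0],[0,0,4,0],[0,0,0,0]]}}

```text
time: 17.3
ee_pos: [0.4463, 0.139, 0.017]
tcp_rot: [3.12, 0.367, -0.002]
force: [0.1, -0.1, 1.2]
finger_gap: 0.0443
gripper_force: 0.0
```

>>> {"fn": "send_rows", "kwargs": {"series": [[0,0,0,0],[0,0,0,0],[0,0,0,0],[0,0,0,0],[0,0,0,0]], "gripper": 1}}

```text
time: 17.8
ee_pos: [0.447, 0.1393, 0.0178]
tcp_rot: [-3.12, -0.367, -0.001]
force: [-0.7, 0.7, 2.5]
finger_gap: 0.027
gripper_force: 58.9
```

>>> {"fn": "send_rows", "kwargs": {"series": [[0,0,-8,0],[0,0,-25,0],[0,0,-35,0],[0,0,-32,0],[0,0,0,0],[0,0,0,0]]}}

```text
time: 18.4
ee_pos: [0.4468, 0.1387, 0.118]
tcp_rot: [3.12, 0.366, 0.002]
force: [-0.7, 0.5, -2.8]
finger_gap: 0.0269
gripper_force: 59.3
```

```bash
python3 -c "
from m import *
q=bot.sense();print(q['finger_gap'],q['force'].round(1)); to(443,-230.5,120,15.4)"
```

```text
0.02690078997965039 [-0.7  0.5 -2.8]
to (443, -230.5, 120, 15.4) turn -2.0 shift [-101.7  354.9   -2. ] tilt 0.07
```

>>> {"fn": "send_rows", "kwargs": {"series": [[0,0,0,-2],[-10,35,0,0],[-10,35,0,0],[-10,35,0,0],[-10,35,0,0],[-10,35,0,0],[-10,35,0,0],[-10,35,0,0]]}}

```text
time: 19.2
ee_pos: [0.4427, -0.117, 0.116]
tcp_rot: [-3.112, -0.421, 0.005]
force: [1.2, -0.4, -2.0]
finger_gap: 0.0265
gripper_force: 59.4
```

>>> {"fn": "send_rows", "kwargs": {"series": [[-10,35,0,0],[-10,35,0,0],[-11,39,0,0],[0,0,0,0],[0,0,0,0],[0,0,0,0]]}}

```text
time: 19.8
ee_pos: [0.4427, -0.2276, 0.1165]
tcp_rot: [-3.111, -0.423, 0.003]
force: [0.1, -0.0, -2.0]
finger_gap: 0.0264
gripper_force: 59.5
```

```bash
python3 -c "
from m import *
to(443,-230.5,17,15.4)"
```

```text
to (443, -230.5, 17, 15.4) turn 0.1 shift [-0.5  2.9 99.5] tilt 0.16
```

>>> {"fn": "send_rows", "kwargs": {"series": [[0,2.5,20,0],[0,0,30,0],[0,0,25,0],[0,0,14,0],[0,0,4,0],[0,0,0,0],[0,0,0,0]]}}

```text
time: 20.5
ee_pos: [0.4449, -0.231, 0.0253]
tcp_rot: [3.112, 0.423, 0.002]
force: [-0.2, 0.8, -2.2]
finger_gap: 0.0268
gripper_force: 59.6
```

```bash
python3 -c "
from m import *
to(443,-230.5,17,15.4)"
```

```text
to (443, -230.5, 17, 15.4) turn 0.1 shift [-1.7 -1.   8.3] tilt 0.08
```

>>> {"fn": "send_rows", "kwargs": {"series": [[-1.7,-1,4,0],[0,0,2,0],[0,0,1,0],[0,0,0,0]]}}

```text
time: 20.9
ee_pos: [0.4422, -0.231, 0.0176]
tcp_rot: [3.113, 0.421, 0.0]
force: [-0.1, -0.7, -1.7]
finger_gap: 0.0266
gripper_force: 59.6
```

>>> {"fn": "send_rows", "kwargs": {"series": [[0,0,1,0],[0,0,0,0]]}}

```text
time: 21.1
ee_pos: [0.4424, -0.2308, 0.017]
tcp_rot: [3.113, 0.421, 0.0]
force: [-1.6, 0.8, 4.0]
finger_gap: 0.0268
gripper_force: 60.3
```

>>> {"fn": "send_rows", "kwargs": {"series": [[0,0,0.7,0],[0,0,0,0]]}}

```text
time: 21.3
ee_pos: [0.4424, -0.2307, 0.0169]
tcp_rot: [3.113, 0.421, -0.0]
force: [-3.3, 2.7, 8.8]
finger_gap: 0.027
gripper_force: 61.1
```

>>> {"fn": "send_rows", "kwargs": {"series": [[0,0,0,0],[0,0,0,0],[0,0,0,0],[0,0,0,0]], "gripper": 0.48}}

```text
time: 21.7
ee_pos: [0.4423, -0.231, 0.0158]
tcp_rot: [3.113, 0.421, 0.0]
force: [0.4, -0.2, 0.6]
finger_gap: 0.0442
gripper_force: 0.0
```

>>> {"fn": "send_rows", "kwargs": {"series": [[0,0,-15,0],[0,0,-30,0],[0,0,-40,0],[0,0,-40,0],[0,0,0,0]]}}

```text
time: 22.2
ee_pos: [0.4458, -0.2323, 0.1459]
tcp_rot: [3.107, 0.42, 0.014]
force: [1.3, -0.0, 1.4]
finger_gap: 0.0442
gripper_force: 0.0
```

>>> {"fn": "send_rows", "kwargs": {"series": [[0,0,0,8],[0,0,0,8],[0,0,0,8],[0,0,0,8],[0,0,0,8],[0,0,0,8],[0,0,0,8],[0,0,0,8]]}}

```text
time: 23.0
ee_pos: [0.4418, -0.2307, 0.14]
tcp_rot: [2.86, -1.301, -0.002]
force: [0.5, 0.6, -0.5]
finger_gap: 0.0444
gripper_force: 0.0
```

>>> {"fn": "send_rows", "kwargs": {"series": [[0,0,0,8],[0,0,0,8],[0,0,0,8],[0,0,0,8],[0,0,0,8],[0,0,0,5.4],[0,0,0,0]]}}

```text
time: 23.7
ee_pos: [0.4422, -0.2305, 0.1403]
tcp_rot: [2.147, -2.287, 0.001]
force: [0.2, 0.4, 0.4]
finger_gap: 0.0444
gripper_force: 0.0
```

```bash
python3 -c "
from m import *
to(673,29.5,130,-94); print(bot.sense()['joint_positions'].round(2))"
```

```text
to (673, 29.5, 130, -94) turn 0.4 shift [-275.5 -212.1   10.3] tilt 0.24
[ 0.08  0.3   0.38  2.06 -0.15  0.81 -2.66]
```

j7 is at its range end here, so I'll take the half-turn-equivalent grasp instead (yaw 86°).

>>> {"fn": "send_rows", "kwargs": {"series": [[0,0,0,-8],[0,0,0,-8],[0,0,0,-8],[0,0,0,-8],[0,0,0,-8],[0,0,0,-8],[0,0,0,-8],[0,0,0,-8]]}}

```text
time: 24.5
ee_pos: [0.442, -0.2304, 0.1403]
tcp_rot: [-3.039, 0.791, 0.001]
force: [0.6, -0.1, 0.8]
finger_gap: 0.0444
gripper_force: 0.0
```

>>> {"fn": "send_rows", "kwargs": {"series": [[0,0,0,-8],[0,0,0,-8],[0,0,0,-8],[0,0,0,-8],[0,0,0,-8],[0,0,0,-8],[0,0,0,-8],[0,0,0,-8]]}}

```text
time: 25.3
ee_pos: [0.4421, -0.2304, 0.1405]
tcp_rot: [-2.997, -0.94, -0.0]
force: [-0.9, -0.3, 0.2]
finger_gap: 0.0442
gripper_force: 0.0
```

>>> {"fn": "send_rows", "kwargs": {"series": [[0,0,0,-8],[0,0,0,-8],[0,0,0,-8],[0,0,0,-8],[0,0,0,-8],[0,0,0,-8],[0,0,0,-3.6],[0,0,0,0]]}}

```text
time: 26.1
ee_pos: [0.4421, -0.2306, 0.1407]
tcp_rot: [-2.297, -2.143, -0.002]
force: [-0.0, -0.9, -0.0]
finger_gap: 0.0443
gripper_force: 0.0
```

```bash
python3 -c "
from m import *
to(673,29.5,130,86); print(bot.sense()['joint_positions'].round(2))
s=snap('top'); save('c4',s['pixels'][170:280,280:430],4)"
```

```text
to (673, 29.5, 130, 86) turn 0.0 shift [275.6 212.2  10.7] tilt 0.07
[ 0.62  0.31 -0.26  2.03  0.11  0.82  0.22]
```

View pics/c4.png

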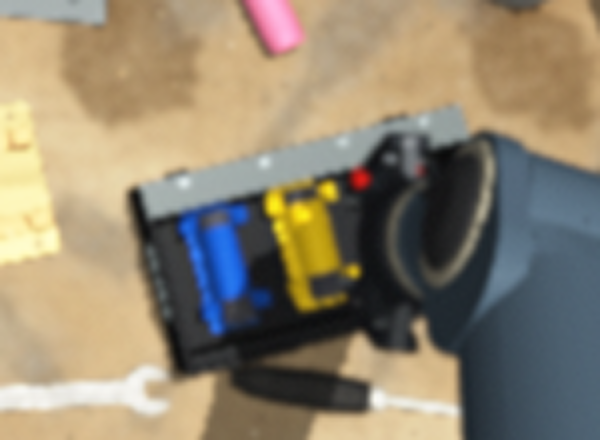

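Blue (225,260) and yellow (315,250) lie in their saddles, and red is hidden by the arm (its depth check above was good). On to the cover's bar.

>>> {"fn": "send_rows", "kwargs": {"series": [[27,21,0,0],[27,21,0,0],[27,21,0,0],[27,21,0,0],[27,21,0,0],[27,21,0,0],[27,21,0,0],[27,21,0,0]]}}

```text
time: 26.95
ee_pos: [0.6258, -0.0261, 0.1406]
tcp_rot: [-2.299, -2.14, -0.001]
force: [-0.1, -0.9, 1.3]
finger_gap: 0.044
gripper_force: 0.0
```

>>> {"fn": "send_rows", "kwargs": {"series": [[27,21,0,0],[32,23,0,0],[0,0,0,0],[0,0,0,0],[0,0,0,0]]}}

```text
time: 27.45
ee_pos: [0.6725, 0.0269, 0.1403]
tcp_rot: [-2.3, -2.139, 0.002]
force: [-0.1, -0.9, -0.9]
finger_gap: 0.0445
gripper_force: 0.0
```

```bash
python3 -c "
from m import *
s=snap('scene'); vb=(200,150,290,205); show('cover',meas(s,vb,.002,.06,k=300)); show('bar',meas(s,vb,.02,.05,k=20))
t=snap('top'); show('bluered',meas(t,(300,185,420,275),.036,.056,'red',20)+meas(t,(300,185,420,275),.036,.056,'yellow',20))
to(673,29.5,40,86)"
```

```text
cover
   [241.9 178.9] 1456 [675.1  38. ] [240.3 137. ] 87.8 [ 2.3  4.8 31.5]
bar
   [225.2 154.6] 146 [793.8  44.2] [103.5  48.8] 64.1 [20.3 24.3 27.5]
   [242.6 173. ] 135 [673.   33.2] [91.3 17.8] 85.4 [23.6 31.9 37. ]
   [275.8 200.8] 39 [515.5  -6.4] [14.7 21.4] 18.2 [20.5 29.1 35.5]
bluered
   [380.1 223.6] 192 [ 462.7 -296.1] [56.1 31.2] 14.1 [40.2 47.6 52.8]
   [358.8 227.9] 124 [ 446.  -232.3] [54.4 23.5] 17.9 [39.6 45.5 49. ]
to (673, 29.5, 40, 86) turn -0.2 shift [  3.    0.2 100.6] tilt 0.06
```

>>> {"fn": "send_rows", "kwargs": {"series": [[5,0,25,0],[0,0,35,0],[0,0,30,0],[0,0,10,0],[0,0,0,0],[0,0,0,0]]}}

```text
time: 28.15
ee_pos: [0.6744, 0.0331, 0.0421]
tcp_rot: [2.299, 2.14, 0.003]
force: [-0.1, -0.3, -0.1]
finger_gap: 0.0444
gripper_force: 0.0
```

```bash
python3 -c "
from m import *
to(673,32,14,86)"
```

```text
to (673, 32, 14, 86) turn -0.1 shift [-1.2 -1.4 28.1] tilt 0.11
```

>>> {"fn": "send_rows", "kwargs": {"series": [[-1.2,-1,12,0],[0,0,10,0],[0,0,6,0],[0,0,0,0]]}}

```text
time: 28.55
ee_pos: [0.6714, 0.0322, 0.0114]
tcp_rot: [-2.297, -2.14, 0.003]
force: [0.3, 0.0, 0.0]
finger_gap: 0.0444
gripper_force: 0.0
```

>>> {"fn": "send_rows", "kwargs": {"series": [[0,0,0,0],[0,0,0,0],[0,0,0,0],[0,0,0,0],[0,0,0,0],[0,0,0,0]], "gripper": 1}}

```text
time: 29.15
ee_pos: [0.673, 0.0324, 0.0133]
tcp_rot: [2.299, 2.141, 0.002]
force: [1.2, -0.7, 3.6]
finger_gap: 0.0126
gripper_force: 60.7
```

>>> {"fn": "send_rows", "kwargs": {"series": [[0,0,-5,0],[0,0,-20,0],[0,0,-35,0],[0,0,-35,0],[0,0,-35,0],[0,0,0,0],[0,0,0,0]]}}

```text
time: 29.85
ee_pos: [0.6719, 0.032, 0.1428]
tcp_rot: [-2.299, -2.141, 0.001]
force: [-0.3, 0.8, -2.9]
finger_gap: 0.0131
gripper_force: 60.2
```

```bash
python3 -c "
from m import *
q=bot.sense();print(q['finger_gap'],q['force'].round(1)); s=snap('scene'); save('c5',s['pixels'][90:240,160:360],4)
t=snap('top'); o=meas(t,(180,90,360,220),.105,.16,k=200); show('cover',o)"
```

```text
0.013082467605775883 [-0.3  0.8 -2.9]
cover
   [206.3 100.3] 1150 [804.5 222. ] [ 60.7 165.7] 8.0 [111.  123.5 128.2]
   [249.5 146.8] 1306 [672.9  79.8] [121.4 122. ] 86.0 [128.2 131.6 135.3]
```

View pics/c5.png

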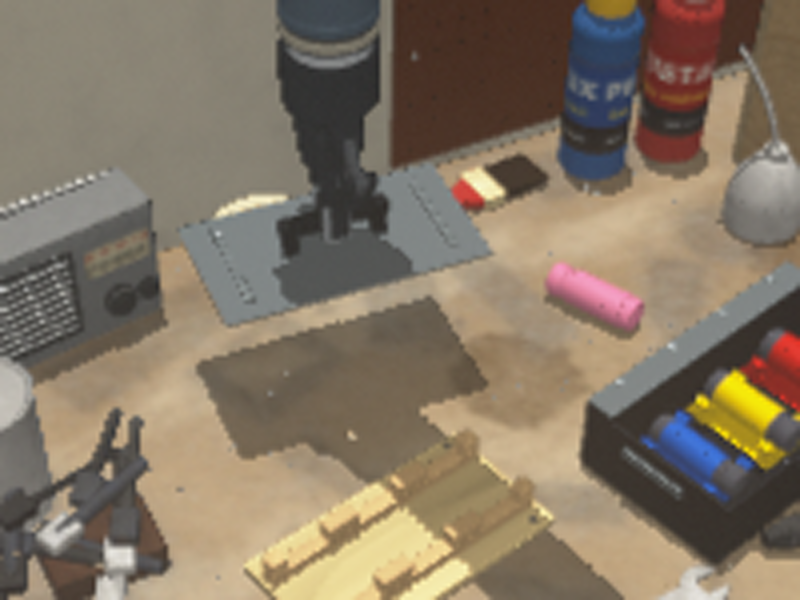

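The cover hangs level from the bar (crop ~340,240), and all three sockets lie in their colours on the right. Turning to the case's heading and carrying it over.

>>> {"fn": "send_rows", "kwargs": {"series": [[0,0,0,-5],[0,0,0,-7],[0,0,0,-7],[0,0,0,-0.4],[0,0,0,0]]}}

```text
time: 30.45
ee_pos: [0.6715, 0.032, 0.141]
tcp_rot: [-1.907, -2.493, 0.003]
force: [-0.2, -0.1, -2.8]
finger_gap: 0.0128
gripper_force: 60.1
```

```bash
python3 -c "
from m import *
to(424,-236,142,105.4)"
```

```text
to (424, -236, 142, 105.4) turn -0.2 shift [-192.6 -309.8   -1. ] tilt 0.2
```

>>> {"fn": "send_rows", "kwargs": {"series": [[-10,-15,0,0],[-16,-26,0,0],[-16,-26,0,0],[-16,-26,0,0],[-16,-26,0,0],[-16,-26,0,0],[-16,-26,0,0],[-16,-26,0,0]]}}

```text
time: 31.25
ee_pos: [0.5135, -0.1383, 0.1424]
tcp_rot: [-1.907, -2.495, 0.001]
force: [1.0, -0.2, -1.9]
finger_gap: 0.013
gripper_force: 60.1
```

>>> {"fn": "send_rows", "kwargs": {"series": [[-16,-26,0,0],[-16,-26,0,0],[-16,-26,0,0],[-13,-20,0,0],[-9.6,-14.8,0,0],[0,0,0,0],[0,0,0,0],[0,0,0,0]]}}

```text
time: 32.05
ee_pos: [0.4255, -0.2344, 0.1428]
tcp_rot: [-1.904, -2.499, -0.001]
force: [-0.6, -0.1, -2.3]
finger_gap: 0.0127
gripper_force: 60.1
```

```bash
cat > cov.py <<'E'
from m import *
t=np.radians(15.4); X=np.array([np.cos(t),np.sin(t)]); Y=np.array([-X[1],X[0]]); C=np.array([443.,-230.5])
def cov(zlo,zhi):
    for n in("top","scene"):
        s=snap(n); P=cloud(s); l=P[...,:2]*1000-C; a,b,z=l@X,l@Y,P[...,2]*1000
        m=(z>zlo)&(z<zhi)&(abs(a)<100)&(abs(b)<140)&(s["pixels"].max(-1)>60)
        m=cv2.morphologyEx(m.astype(np.uint8),cv2.MORPH_OPEN,np.ones((3,3)))>0
        A=np.c_[a[m],b[m],np.ones(m.sum())]; g=abs(z[m]-np.median(z[m]))<12; k=np.linalg.lstsq(A[g],z[m][g],rcond=None)[0]
        print(n,m.sum(),"x",np.percentile(a[m],[1,99]).round(1),"y",np.percentile(b[m],[1,99]).round(1),"slope deg x,y",np.degrees(k[:2]).round(2),"z0",k[2].round(1),
          "x ext at y+-80:",[np.percentile(a[m&(abs(b-c)<12)],[3,97]).round(1) if (m&(abs(b-c)<12)).sum()>9 else None for c in(-80,80)])
        yield s
    q=bot.sense(); d=q["ee_pos"][:2]*1000-C; print("tcp case x,y",(d@X).round(1),(d@Y).round(1),"z",(q["ee_pos"][2]*1000).round(1),"F",q["force"].round(1),"gap",q["finger_gap"].round(4)); to(C[0],C[1],70,105.4)
E
python3 -c "
from cov import *
list(cov(115,150))"
```

```text
top 1991 x [-79.1  40.4] y [-100.8  109.2] slope deg x,y [-0.03 -0.03] z0 133.5 x ext at y+-80: [array([14.1, 40.3]), array([-76.4,  37.6])]
scene 1587 x [-78.3  41.8] y [-105.8  111. ] slope deg x,y [-0.04 -0.  ] z0 133.5 x ext at y+-80: [array([-76.9,  -3.5]), array([-75.4,  38.2])]Traceback (most recent call last):
  File "<string>", line 3, in <module>
    list(cov(115,150))
    ~~~~^^^^^^^^^^^^^^
  File "cov.py", line 12, in cov
    q=bot.sense(); d=q["ee_pos"][:2]*1000-C; print("tcp case x,y",(d@X).round(1),(d@Y).round(1),"z",(q["ee_pos"][2]*1000).round(1),"F",q["force"].round(1),"gap",q["finger_gap"].round(4)); to(C[0],C[1],70,105.4)
                                                                                                                                                                 ^^^^^^^^^^^^^^^^^^^^^
AttributeError: 'float' object has no attribute 'round'
```

The held cover is level and centred (y edge at +110, x −79…41 in the case frame). Lowering it ahead of the lip onto the front rim so it tips back-edge-down.

>>> {"fn": "send_rows", "kwargs": {"series": [[-1,-2,10,0],[0,0,18,0],[0,0,18,0],[0,0,10,0],[0,0,3,0],[0,0,0,0],[0,0,0,0]]}}

```text
time: 32.85
ee_pos: [0.4235, -0.2371, 0.0842]
tcp_rot: [1.905, 2.497, 0.0]
force: [-0.8, 0.1, -2.4]
finger_gap: 0.0128
gripper_force: 60.0
```

```bash
sed -i 's/q\["finger_gap"\].round(4)/round(float(q["finger_gap"]),4)/' cov.py; python3 -c "
from cov import *
list(cov(62,90))"
```

```text
top 2514 x [-81.2  70.8] y [-112.6  113. ] slope deg x,y [-0.83  0.03] z0 74.3 x ext at y+-80: [array([13.2, 70. ]), array([-78.6,  66.9])]
scene 1863 x [-80.3  71.8] y [-105.5  115.1] slope deg x,y [-0.74  0.02] z0 74.5 x ext at y+-80: [array([-80. ,  -9.3]), array([-76.4,  68.7])]
tcp case x,y -20.6 -1.2 z 84.4 F [ 0.4 -0.2 -1.9] gap 0.0128
to (np.float64(443.0), np.float64(-230.5), 70, 105.4) turn -0.1 shift [ 1.2 20.6 14.4] tilt 0.06
```

>>> {"fn": "send_rows", "kwargs": {"series": [[0.5,0,3,0],[0,0,2,0],[0,0,0,0]]}}

```text
time: 33.25
ee_pos: [0.4225, -0.2364, 0.0785]
tcp_rot: [-1.905, -2.497, 0.0]
force: [0.5, 0.4, -2.4]
finger_gap: 0.0125
gripper_force: 60.0
```

>>> {"fn": "send_rows", "kwargs": {"series": [[0,0,1.5,0],[0,0,0,0],[0,0,0,0]]}}

```text
time: 33.55
ee_pos: [0.423, -0.2364, 0.0777]
tcp_rot: [-1.905, -2.498, 0.0]
force: [-0.3, 2.2, 4.6]
finger_gap: 0.0126
gripper_force: 61.0
```

>>> {"fn": "send_rows", "kwargs": {"series": [[0,0,1,0],[0,0,0,0],[0,0,0,0]]}}

```text
time: 33.85
ee_pos: [0.4232, -0.2363, 0.0772]
tcp_rot: [1.905, 2.498, -0.0]
force: [-2.1, 2.6, 9.8]
finger_gap: 0.0127
gripper_force: 61.7
```

>>> {"fn": "send_rows", "kwargs": {"series": [[0,0,1,0],[0,0,0,0],[0,0,0,0]]}}

```text
time: 34.15
ee_pos: [0.4234, -0.2363, 0.0768]
tcp_rot: [1.904, 2.498, -0.001]
force: [-3.0, 2.2, 13.6]
finger_gap: 0.0124
gripper_force: 62.5
```

>>> {"fn": "send_rows", "kwargs": {"series": [[0,0,1,0],[0,0,0,0],[0,0,0,0]]}}

```text
time: 34.45
ee_pos: [0.424, -0.2362, 0.0758]
tcp_rot: [1.903, 2.498, 0.0]
force: [0.2, 3.1, 13.5]
finger_gap: 0.0127
gripper_force: 63.7
```

```bash
python3 -c "
from cov import *
list(cov(60,70.5))"
```

```text
top 1342 x [-77.6  37.1] y [-105.   108.1] slope deg x,y [-2.3  -0.02] z0 65.7 x ext at y+-80: [array([10.1, 36.6]), array([-61.7,  35.2])]
scene 1068 x [-76.3  38.9] y [-105.9  109.9] slope deg x,y [-2.58  0.1 ] z0 65.6 x ext at y+-80: [array([-80.5, -35.2]), array([-49.2,  35.3])]
tcp case x,y -19.9 -0.5 z 75.8 F [-1.   3.8 12.9] gap 0.0128
to (np.float64(443.0), np.float64(-230.5), 70, 105.4) turn -0.0 shift [ 0.5 19.9  5.8] tilt 0.08
```

It works: the cover tilts about 2.5°, back edge down, at a modest 13 N. Pressing a little further.

>>> {"fn": "send_rows", "kwargs": {"series": [[0,0,1,0],[0,0,0.7,0],[0,0,0,0],[0,0,0,0]]}}

```text
time: 34.95
ee_pos: [0.4244, -0.2361, 0.0748]
tcp_rot: [1.902, 2.498, 0.0]
force: [-0.9, 4.8, 19.1]
finger_gap: 0.0127
gripper_force: 67.5
```

```bash
sed -i 's/(abs(a)<100)/(a>-100)\&(a<XM)/; s/^def cov(zlo,zhi)/def cov(zlo,zhi,XM=42)/' cov.py; python3 -c "
from cov import *
s=list(cov(55,80))[1]; save('c6',s['pixels'][110:260,280:420],4)"
```

```text
top 1733 x [-81.7  37.3] y [-103.2  108.1] slope deg x,y [-3.9   0.02] z0 64.2 x ext at y+-80: [array([11.6, 37.8]), array([-79.5,  34.5])]
scene 1476 x [-81.3  38.1] y [-111.3  110. ] slope deg x,y [-3.9   0.18] z0 64.5 x ext at y+-80: [array([-80.2,  -7. ]), array([-78.8,  35.5])]
tcp case x,y -19.4 -0.5 z 74.8 F [-1.6  4.6 18.6] gap 0.0127
to (np.float64(443.0), np.float64(-230.5), 70, 105.4) turn 0.0 shift [ 0.5 19.4  4.8] tilt 0.11
```

View pics/c6.png

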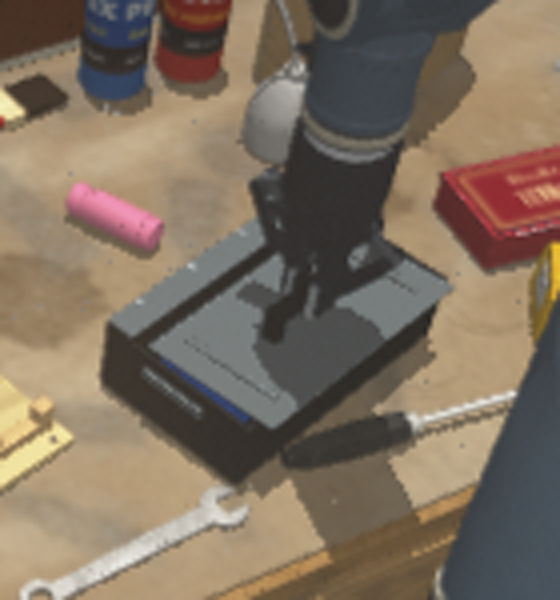

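The cover is tilted 3.9°: front on the rim, back edge down ahead of the lip (crop ~200,290). Its back top edge is at ~61.5 mm, below the 68 mm lip underside. Sliding it under the lip.

>>> {"fn": "send_rows", "kwargs": {"series": [[0,2,0,0],[0,3,0,0],[0,3,0,0],[0,0,0,0],[0,0,0,0]]}}

```text
time: 35.55
ee_pos: [0.4269, -0.2358, 0.0735]
tcp_rot: [-1.904, -2.492, 0.01]
force: [-9.1, -0.3, 19.4]
finger_gap: 0.0127
gripper_force: 70.0
```

```bash
python3 -c "
from cov import *
list(cov(55,80))"
```

```text
top 1690 x [-79.2  39.2] y [-102.1  107.8] slope deg x,y [-5.49 -0.12] z0 62.7 x ext at y+-80: [array([19.6, 39. ]), array([-76.7,  34.4])]
scene 1454 x [-79.2  39.9] y [-113.2  109.5] slope deg x,y [-5.38  0.16] z0 62.8 x ext at y+-80: [array([-78.5,  -4.2]), array([-77.4,  37.1])]
tcp case x,y -16.9 -0.8 z 73.6 F [-9.4 -0.9 17.9] gap 0.0125
to (np.float64(443.0), np.float64(-230.5), 70, 105.4) turn -0.2 shift [ 0.8 16.9  3.6] tilt 0.48
```

Friction at the rim holds it and the tilt has grown to 5.4°. Easing up 1.2 mm and continuing.

>>> {"fn": "send_rows", "kwargs": {"series": [[0,0,-1.2,0],[0,2,0,0],[0,2,0,0],[0,0,0,0],[0,0,0,0]]}}

```text
time: 36.15
ee_pos: [0.4312, -0.2348, 0.0743]
tcp_rot: [-1.904, -2.493, 0.008]
force: [-6.4, -2.1, 12.0]
finger_gap: 0.0127
gripper_force: 65.8
```

```bash
python3 -c "
from cov import *
list(cov(55,80))"
```

```text
top 1617 x [-74.7  41.1] y [-84.  107.4] slope deg x,y [-4.19  0.07] z0 64.0 x ext at y+-80: [array([23.7, 41.7]), array([-72.4,  37.8])]
scene 1407 x [-74.4  40.4] y [-114.7  109.3] slope deg x,y [-4.01  0.09] z0 64.2 x ext at y+-80: [array([-73.4, -27.9]), array([-71.2,  34.8])]
tcp case x,y -12.5 -1.0 z 74.3 F [-6.7 -2.  12.6] gap 0.0127
to (np.float64(443.0), np.float64(-230.5), 70, 105.4) turn -0.1 shift [ 1.  12.5  4.3] tilt 0.41
```

>>> {"fn": "send_rows", "kwargs": {"series": [[0,2,0,0],[0,2,0,0],[0,1.5,0,0],[0,0,0,0],[0,0,0,0]]}}

```text
time: 36.75
ee_pos: [0.4368, -0.2333, 0.0741]
tcp_rot: [-1.904, -2.493, 0.008]
force: [-6.1, -2.8, 10.1]
finger_gap: 0.0128
gripper_force: 65.0
```

```bash
python3 -c "
from cov import *
list(cov(55,80))"
```

```text
top 1486 x [-70.2  40.8] y [-68.6 107.6] slope deg x,y [-3.57  0.06] z0 64.2 x ext at y+-80: [array([28. , 41.5]), array([-67.7,  38. ])]
scene 1357 x [-68.7  40.6] y [-113.4  109. ] slope deg x,y [-3.74  0.07] z0 64.6 x ext at y+-80: [array([-67.7,   8. ]), array([-67.7,  37.7])]
tcp case x,y -6.7 -1.0 z 74.1 F [-6.2 -1.9 11. ] gap 0.013
to (np.float64(443.0), np.float64(-230.5), 70, 105.4) turn -0.1 shift [1.  6.7 4.1] tilt 0.37
```

>>> {"fn": "send_rows", "kwargs": {"series": [[0,1.5,0,0],[0,1.5,0,0],[0,0,0,0],[0,0,0,0]]}}

```text
time: 37.25
ee_pos: [0.4398, -0.2324, 0.074]
tcp_rot: [-1.904, -2.494, 0.007]
force: [-5.7, -1.7, 10.3]
finger_gap: 0.0129
gripper_force: 64.6
```

```bash
python3 -c "
from cov import *
list(cov(52,80))"
```

```text
top 1443 x [-70.1  40.8] y [-60.6 107.8] slope deg x,y [-3.26  0.05] z0 64.5 x ext at y+-80: [None, array([-65.6,  38.6])]
scene 1326 x [-65.4  39.8] y [-114.9  109.3] slope deg x,y [-3.5   0.05] z0 64.7 x ext at y+-80: [array([-65.1,  10.2]), array([-62.9,  38.3])]
tcp case x,y -3.5 -1.0 z 74.0 F [-6.1 -1.4  8.9] gap 0.0123
to (np.float64(443.0), np.float64(-230.5), 70, 105.4) turn -0.1 shift [1.  3.5 4. ] tilt 0.35
```

>>> {"fn": "send_rows", "kwargs": {"series": [[0,1.5,0,0],[0,1.5,0,0],[0,0,0,0],[0,0,0,0]]}}

```text
time: 37.75
ee_pos: [0.4455, -0.2299, 0.0734]
tcp_rot: [-1.904, -2.498, -0.0]
force: [-0.4, 0.2, -2.4]
finger_gap: 0.0125
gripper_force: 60.4
```

```bash
python3 -c "
from cov import *
list(cov(52,80))"
```

```text
top 1279 x [-59.5  40.8] y [ -2.  108.3] slope deg x,y [-0.99  0.18] z0 64.2 x ext at y+-80: [None, array([-59.3,  38.1])]
scene 1259 x [-58.2  40.8] y [-109.5  110.5] slope deg x,y [-0.93  0.16] z0 64.4 x ext at y+-80: [array([-57.1,  16.6]), array([-56.8,  37.9])]
tcp case x,y 2.5 -0.1 z 73.5 F [ 0.1 -0.5 -2.5] gap 0.013
to (np.float64(443.0), np.float64(-230.5), 70, 105.4) turn -0.1 shift [ 0.1 -2.5  3.5] tilt 0.04
```

The front cleared the rim, and the cover hangs nearly level under the lip (front −59, back +63). Lowering it onto the ledges.

>>> {"fn": "send_rows", "kwargs": {"series": [[0,-1.5,1.5,0],[0,0,1.5,0],[0,0,1.5,0],[0,0,0,0],[0,0,0,0]]}}

```text
time: 38.35
ee_pos: [0.444, -0.2305, 0.0692]
tcp_rot: [-1.905, -2.498, 0.0]
force: [-0.3, 0.0, -1.2]
finger_gap: 0.013
gripper_force: 60.4
```

>>> {"fn": "send_rows", "kwargs": {"series": [[0,0,1,0],[0,0,0.8,0],[0,0,0,0],[0,0,0,0]]}}

```text
time: 38.75
ee_pos: [0.444, -0.2307, 0.0677]
tcp_rot: [-1.905, -2.498, 0.0]
force: [-2.2, 0.6, 2.2]
finger_gap: 0.012
gripper_force: 60.9
```

```bash
python3 -c "
from cov import *
list(cov(50,80))"
```

```text
top 1284 x [-60.9  40.7] y [ -3.8 107.9] slope deg x,y [-0.26  0.1 ] z0 58.6 x ext at y+-80: [None, array([-58.9,  37.5])]
scene 1317 x [-60.7  40.2] y [-110.4  118.9] slope deg x,y [-0.52  0.27] z0 58.7 x ext at y+-80: [array([-59.1, -15.3]), array([-57.8,  37.8])]
tcp case x,y 0.9 -0.4 z 67.7 F [-2.1  0.4  2.7] gap 0.0125
to (np.float64(443.0), np.float64(-230.5), 70, 105.4) turn -0.1 shift [ 0.4 -0.9 -2.3] tilt 0.02
```

Seated: top at ~58.6 mm (58 expected), with contact. Pressing slightly, releasing and rising.

>>> {"fn": "send_rows", "kwargs": {"series": [[0,0,0.7,0],[0,0,0,0],[0,0,0,0]]}}

```text
time: 39.15
ee_pos: [0.4438, -0.2307, 0.0672]
tcp_rot: [-1.905, -2.497, 0.001]
force: [-4.7, 0.6, 5.8]
finger_gap: 0.013
gripper_force: 61.6
```

>>> {"fn": "send_rows", "kwargs": {"series": [[0,0,0,0],[0,0,0,0],[0,0,0,0],[0,0,0,0]], "gripper": 0.55}}

```text
time: 39.55
ee_pos: [0.4441, -0.2306, 0.0666]
tcp_rot: [-1.905, -2.498, -0.0]
force: [-0.1, 0.6, -0.7]
finger_gap: 0.0386
gripper_force: 0.0
```

>>> {"fn": "send_rows", "kwargs": {"series": [[0,0,-8,0],[0,0,-20,0],[0,0,-35,0],[0,0,-40,0],[0,0,-40,0],[0,0,0,0]]}}

```text
time: 40.15
ee_pos: [0.4476, -0.2318, 0.2158]
tcp_rot: [1.898, 2.489, 0.003]
force: [0.1, 0.0, 1.0]
finger_gap: 0.0383
gripper_force: 0.0
```

>>> {"fn": "send_rows", "kwargs": {"series": [[30,25,0,0],[35,30,0,0],[35,30,0,0],[35,30,0,0],[35,30,0,0],[35,30,0,0],[0,0,0,0],[0,0,0,0]]}}

```text
time: 40.95
ee_pos: [0.5585, 0.0147, 0.2094]
tcp_rot: [-1.901, -2.5, 0.001]
force: [0.1, -0.5, -1.5]
finger_gap: 0.0388
gripper_force: 0.0
```

```bash
python3 -c "
from cov import *
a=list(cov(50,80)); save('c7',np.hstack([a[0]['pixels'][175:275,295:415],a[1]['pixels'][145:245,295:415]]),3.3)"
```

```text
top 1810 x [-65.2  41.1] y [-111.3   44.6] slope deg x,y [ 0.37 -0.21] z0 57.8 x ext at y+-80: [array([-60.3,  39. ]), None]
scene 1601 x [-61.8  40.7] y [-113.1  118.2] slope deg x,y [-0.11  0.23] z0 58.2 x ext at y+-80: [array([-60.,  38.]), array([-59.6,  38.6])]
tcp case x,y 175.3 203.2 z 209.4 F [ 0.5 -0.7  0.6] gap 0.0384
to (np.float64(443.0), np.float64(-230.5), 70, 105.4) turn -0.2 shift [-203.2 -175.3  139.4] tilt 0.1
```

View pics/c7.png

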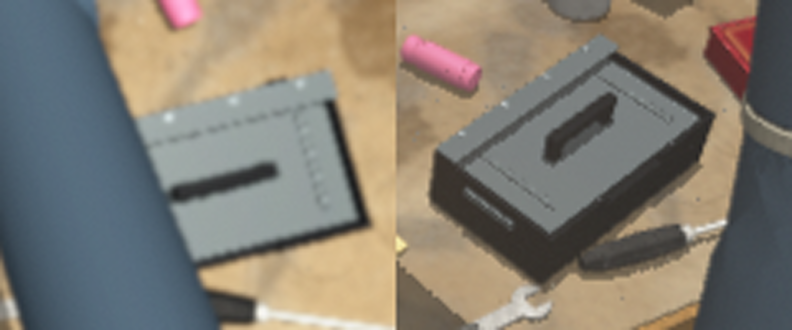

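The cover lies flat in the recess (right view ~580,140): top at 58 mm, level, its back edge under the lip, and the robot clear of it. Handing in.

```bash
python3 -c "
from rig import bot
print(bot.finish_job())"
```

```text
the job is handed in; nothing more can be done
None
```

The job is handed in at about 41 s: all three sockets lie in the saddles of their own colours, and the cover lies flat in its recess with its back edge under the lip; the hand-in returned no verdict.

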